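Close the heater tank until the cap clicks

TASK

The white heater tank on the bench has been filled: put its loose grey cap on the open filler neck, push it down gently and turn it clockwise until it is home and clicks once, then stop turning and let go. Do not force the cap or press hard on it, do not go on to a second click, and leave the other things on the bench where they are.

Things in the scene. Friction and masses are not known exactly. Their poses are not given: they have to be found in the camera images.
- cap: Loose tank cap of grey plastic standing upright on the bench, 51 mm high, about 170 g. Origin: centre of its underside, z up, x along its grip bar. Bottom to top: round plug of 35 mm diameter with two ears, sprung rubber seal (53 mm), round ribbed grip of 58 mm diameter (z 15.5 to 28 mm), grip bar. Grip and bar are one piece; the plug turns in them through a torque-limiting ratchet.
- bar (a point): Middle of the cap's upright grip bar, on the cap's axis 40 mm above its underside. The bar is 52 mm long along x, 12 mm wide along y, and stands 23 mm above the flat top of the round grip (cap z 28 to 51 mm).
- ears (a point): The cap's plug: point on the cap's axis 9 mm above its underside, level with the tops of the two ears; turns with the plug. The ears point along this +x and -x, hidden from above by the grip; each is 8 mm wide, 4 mm thick (cap z 5 to 9 mm) and reaches 22.8 mm from the axis. At the start they line up with the bar.
- ratchet (a point): The ratchet inside the grip, on the cap's axis; turns with the plug. Clockwise from above the grip drives the plug; once the plug is held fast the grip slips from about 0.12 N m, the torque climbs to about 0.26 N m by 0.1 rad of slip and drops almost to nothing just past 0.16 rad: the click. Let go there, it stays. The second click is at 0.47 rad. Anticlockwise it drives solidly.
- seal: The cap's rubber seal, a disc of 53 mm diameter; its origin is the cap's own origin until it is pushed in, its lower face 10.5 mm above that origin. It lands on the neck's rim and yields upward into the grip: 2 N to start, 3.3 N after 2.5 mm (ears just below the rim), 4.3 N after 4.5 mm, where it is solid. Its spring then keeps the turned ears up against the rim.
- neck (a point): Centre of the top rim of the tank's open filler neck, z up. The neck is of steel, 55 mm outside, 20 mm high, its rim 185 mm above the bench. The opening is 38 mm in diameter through a rim 4 mm thick, with two notches along this +x and -x, 12 mm wide, reaching 25 mm from the axis, for the cap's ears. The tank's centre lies 50 mm along +x.
- under_rim (a point): Point on the neck's axis in the rim's lower face, 4 mm below the rim's top; axes as the neck. With the ear tops below it, the plug turns clockwise only, until its ears meet end stops 0.63 to 1.2 rad past the notches; where differs from tank to tank and cannot be seen. Pressing hard while turning drags on the seal and loads the ratchet before the ears are home.
- tank: White sheet-metal heater tank, full, does not move: 220 mm (x) by 130 mm (y) by 165 mm high; origin at the centre of its underside, z up. The neck stands on its top, 50 mm from the centre along -x; on the other half a carrying bail lies folded, under 20 mm high.
- radio: Bystander: black radio, 62 by 200 by 122 mm high, origin under its centre.
- mug: Bystander: stainless travel mug with a silicone lid, 83 mm diameter, 176 mm high, origin under its centre.
- bowl: Bystander: wooden bowl, 150 mm diameter, 52 mm high, origin under its centre.
- swatter: Bystander: plastic fly swatter lying flat, 425 mm long along its x, 100 mm wide at the head, up to 10 mm thick, origin near its middle on the underside.
There are look-alikes about, which are no part of the job. Of the things that look like the cap, take the one that is farthest to the robot's left at the start.

How it is judged (in metres and radians):
On the way, in this order (a step that is already met when the one before it is completed fails the run):
1. the cap is pushed down into the neck with its ears through the notches, not yet turned (z of ears in the frame of neck below -0.0035 m and horizontal distance between ears and neck below 0.004 m and angle between the x axis of ears and the x axis of neck, either way round below 0.3 rad), for 0.1 s.
2. the ears are turned home under the rim, the ratchet not yet clicked (z of ears in the frame of neck below -0.0025 m and horizontal distance between ears and neck below 0.004 m and angle between the x axis of ears and the x axis of neck, either way round above 0.58 rad and angle between the x axis of cap and the x axis of ears, either way round below 0.15 rad), for 0.05 s.
3. the ratchet has clicked (angle between the x axis of cap and the x axis of ears, either way round above 0.16 rad), for 0.1 s.
At the end, for the whole second after the job is handed in: Cap upright (0.1 rad) and centred (4 mm) on the neck, ears hooked under the rim (2.5 mm or more below its top, 0.5 rad or more from the notches), grip slipped past the first click (0.155 rad) but not to the second (under 0.45 rad), at rest, released (z of ears in the frame of neck below -0.0025 m and horizontal distance between ears and neck below 0.004 m and angle between cap's own z axis and vertical below 0.1 rad and angle between the x axis of ears and the x axis of neck, either way round above 0.5 rad and angle between the x axis of cap and the x axis of ears, either way round between 0.155 and 0.45 rad and linear speed of cap below 0.02 m/s and contact force between the fingers and cap below 0.1 N); the robot touches nothing.
It fails at once if the ratchet is turned on to a second click (angle between the x axis of cap and the x axis of ears, either way round above 0.46 rad).
It fails at once if the cap is pressed down on its seal with more than 20 N (contact force between seal and tank above 20 N).
It fails at once if the cap is forced: it bears on the tank with more than 40 N in all (contact force between cap and tank above 40 N).
It fails at once if a bystander is shifted more than 20 mm (distance of any of radio, mug, bowl, swatter from where it was at the start of the episode above 0.02 m).
It also fails if it takes over 61 s, if anything falls off the work surface, if the arm or the gripper's body presses on something with over 40 N, if the wrist force passes 120 N, or if a joint passes its speed limit or range.

ROBOT

A 6-joint arm with a two-finger parallel gripper is mounted at the origin on the work surface. World frame = base frame: x ahead of the robot, y to its left, z up, the work surface at z = 0. Lengths are in mm, angles in degrees, forces in N, time in s.
With the tool pointing down it reaches from about 350 to 925 mm from the base axis. Payload 6.4 kg.
Tool frame: the origin (TCP) lies at the very end of the fingers, on their centre line; the grasp point (between the pads) lies 19 mm behind it (ctrl.pinch_z is the z of the grasp point in the tool frame, in mm); z points along the fingers, x is the direction in which the jaws open and shut, and the axes are right-handed (so a half turn about z gives the same grasp; the last joint's range is limited). The gripper opens to 85 mm and grips with 20 to 120 N. Pads are 22 mm wide; open, the fingers measure 114 mm over their backs; the gripper's body (76 mm by 85 mm) begins 54 mm behind the grasp point. The pads swing forward as they close: fully open they stand 13 mm farther back than shut.
Start: joints at [-80.621, 14.043, 89.255, -0, 76.702, -9.975], TCP at [215.423, -613.276, 231.29] pointing down, gripper open.
Joint ranges: [-179.41, 179.41], [-58.25, 129.5], [7.25, 145.43], [-54.29, 234.29], [11.92, 165.04], [-157.13, 157.13]. Speed limits (degrees/s): [147.25, 147.25, 180, 180, 180, 180].

INTERFACE

Orientations are given as a 3x3 rotation matrix whose columns are the frame's x, y, z axes.
In Python, from station import ctrl, claw, kinematics, eyes gives the robot as it stands. Calls block until the motion is done:
- ctrl.move_to(position, orientation): joint-space move of the TCP to a pose.
- ctrl.movel(position, ori=None, max_speed=150): straight line of the TCP; ori=None keeps the orientation; max_speed is the mean speed in mm/s.
- ctrl.move_joints(angles): joint-space move.
- claw.set_gripper(opening, squeeze=None): opening from 0.0 (shut) to 1.0 (fully open); squeeze is the grip in N (None keeps the last); returns when the fingers have stopped.
- ctrl.dwell(seconds).
- kinematics.ik(position, orientation): joint angles nearest the present ones, or None.
- ctrl.observe(): the state.
- eyes.get_image(name): name is "scene" or "top" or "wrist"; returns a dict with "pixels" (384x512x3 uint8, red, green, blue), "camera_matrix" (3x3 intrinsics, pixels), "dist" ([k1, k2, p1, p2, k3] as OpenCV has them; the pictures are not rectified), "R" (3x3) and "t" (3): a world point X has camera coordinates R X + t; the wrist camera has in their place "hand_eye" (4x4, takes a point from camera to tool coordinates, whose origin is the TCP and whose axes are the tool frame's). Camera axes: x right, y down, z forward; pixel columns grow to the right and rows downward; lengths in mm; the calibration is good to about 2 mm. A picture is of the moment at which its call begins: read the wrist's pose just before it. There is no depth.
A pose or a line that the arm cannot do raises ctrl.PlanningError and nothing moves.
- ctrl.job_done(): hands the job in, once; it reports no verdict.
The state is a dict: "clock": time; "joints": joint angles; "joint_vel": joint speeds; "tau": joint torques, N m; "eef_pos": TCP position; "tcp_rot": TCP orientation; "wrist_force": force on the tool from outside, world axes, zero at the start; "ft_torque": the same for the moment, N m; "opening": opening from 0.0 (shut) to 1.0 (fully open).
Only numpy, scipy, OpenCV 4.12 (cv2) and the standard library are available. Lean on these libraries where they do the work, as an engineer would, in place of code of your own. Each camera call takes 0.05 s, during which the arm holds its last target. There are 200 camera calls.

## Working session

There is one attempt and no reset: what is moved stays moved. The work goes in short steps, each a Python script; the robot and the scene stay as the last script left them, time stands still between calls to the robot, and variables do not carry over. Pictures are saved under pics/ and viewed, about 8 in all and at most 12, crops included, and the job is handed in when it is done.

```bash
ls; mkdir -p pics; python3 - <<'E'
from station import ctrl, claw, kinematics, eyes
import cv2, numpy as np, pickle
o=ctrl.observe(); print(o)
d={}
for n in ("scene","top","wrist"):
    im=eyes.get_image(n); im['obs']=o; d[n]=im
    cv2.imwrite(f"pics/{n}0.png",im["pixels"][:,:,::-1]); print(n,im["camera_matrix"],im["dist"],im.get("R"),im.get("t"),im.get("hand_eye"))
pickle.dump(d,open("im0.pkl","wb"))
a=np.hstack([d["scene"]["pixels"],d["top"]["pixels"]])[:,:,::-1]
cv2.imwrite("pics/both.png",cv2.resize(np.vstack([d["scene"]["pixels"],d["top"]["pixels"]])[:,:,::-1],None,fx=.78,fy=.78))
E
```

```text
pics
{'clock': 0.0, 'joints': array([-8.06202390e+01,  1.40840850e+01,  8.93241876e+01, -9.53302211e-04,
        7.66991869e+01, -9.97423226e+00]), 'joint_vel': array([-0.03480906, -0.03717711,  0.00315916,  0.03866859,  0.00923043,
        0.11013589]), 'tau': array([-2.96658936e-05, -4.29500270e+01, -3.26132369e+01, -2.01841412e-04,
        5.30415695e-03, -4.13511785e-06]), 'eef_pos': array([ 215.33484517, -612.72209419,  230.18746749]), 'tcp_rot': array([[ 3.31406975e-01, -9.43487845e-01, -3.21643099e-04],
       [-9.43486086e-01, -3.31406987e-01,  1.84780592e-03],
       [-1.84997720e-03, -3.08909982e-04, -9.99998241e-01]]), 'wrist_force': array([ 0.39096418, -0.1404665 , -0.0816494 ]), 'ft_torque': array([ 0.04415762, -0.00807784,  0.03822875]), 'opening': 1.0004742558047268}
scene [[426.42498907   0.         253.68217469]
 [  0.         426.42498907 196.50207991]
 [  0.           0.           1.        ]] [-0.16275464  0.          0.          0.          0.        ] [[-0.75364438  0.65701138 -0.01887305]
 [ 0.49294384  0.54598639 -0.67742544]
 [-0.43477179 -0.51984123 -0.73534
[... 183 characters left out ...]
]] [-0.0791801  0.         0.         0.         0.       ] [[ 0.00599596 -0.99984993  0.01625338]
 [-0.99147388 -0.0080599  -0.1300561 ]
 [ 0.13016758 -0.01533499 -0.99137341]] [-152.64972244  640.97420372 1481.60162889] None
wrist [[299.22220809   0.         253.04563376]
 [  0.         299.22220809 191.44991576]
 [  0.           0.           1.        ]] [-0.06271313  0.          0.          0.          0.        ] None None [[ 9.99999882e-01  4.85911767e-04 -1.30991189e-05  7.94150178e-01]
 [-4.58086584e-04  9.51065681e-01  3.08988447e-01 -7.77979031e+01]
 [ 1.62599245e-04 -3.08988405e-01  9.51065791e-01 -1.42161889e+02]
 [ 0.00000000e+00  0.00000000e+00  0.00000000e+00  1.00000000e+00]]
```

View pics/scene0.png

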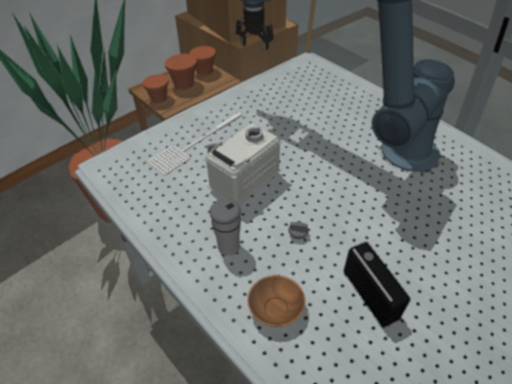

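View pics/top0.png

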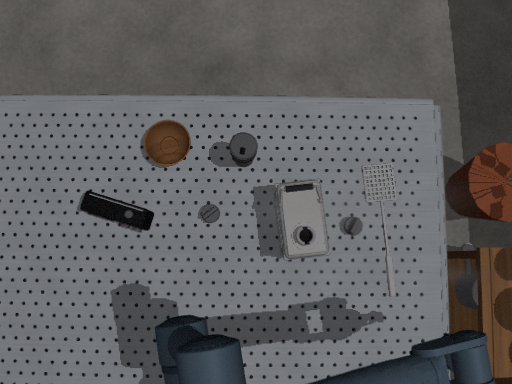

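Candidates for the cap: top view (209,213) and (351,226), both grey knob with bar; the radio's knob at (127,213) is not loose. The robot's left is the image's left (+y), so (209,213), which is scene (298,231). Next: rough positions, then close wrist views.

```bash
cat > h.py <<'E'
import numpy as np, cv2, pickle
from station import ctrl, claw, kinematics, eyes
def ray(im,uv):
    p=cv2.undistortPoints(np.array([[uv]],float),im["camera_matrix"],np.array(im["dist"]))[0,0]
    d=np.array([p[0],p[1],1.])
    if im.get("hand_eye") is not None:
        H=np.array(im["hand_eye"]);R=im["obs"]["tcp_rot"]
        return R@H[:3,3]+im["obs"]["eef_pos"], R@H[:3,:3]@d
    return -im["R"].T@im["t"], im["R"].T@d
def onz(im,uv,z):
    c,d=ray(im,uv); return c+d*(z-c[2])/d[2]
def down(a):  # tool y at world angle a (deg), z down
    a=np.radians(a); y=np.array([np.cos(a),np.sin(a),0]); z=np.array([0,0,-1.]); return np.column_stack([np.cross(y,z),y,z])
def shot(n,name):
    o=ctrl.observe(); im=eyes.get_image(n); im["obs"]=o
    cv2.imwrite(f"pics/{name}.png",im["pixels"][:,:,::-1]); pickle.dump(im,open(name+".pkl","wb")); return im
E
python3 - <<'E'
from h import *
d=pickle.load(open("im0.pkl","rb"));t=d["top"];s=d["scene"]
for nm,uv,z in (("cap",(209,213),45),("other",(351,226),45),("neck",(306,235),185),("bail",(299,188),170)): print(nm,onz(t,uv,z))
print("cap scene",onz(s,(298,231),30),"neck scene",onz(s,(255,132),185))
# tank corner outline
g=t["pixels"].astype(int); 
N=onz(t,(306,235),185);
for a in (0,10,180,190):
    for P in ((N[0],N[1],300),(*onz(t,(209,213),45)[:2],160)):
        print(a,kinematics.ik(P,down(a)))
cv2.imwrite("pics/crop.png",cv2.resize(t["pixels"][160:280,180:380,::-1],None,fx=4,fy=4,interpolation=cv2.INTER_CUBIC))
E
```

```text
cap [573.31045657  -8.01589005  45.        ]
other [ 535.89540071 -448.8999994    45.        ]
neck [ 501.43837118 -291.28547557  185.        ]
bail [ 636.31154713 -273.93337375  170.        ]
cap scene [585.39763299  -1.61821313  30.        ] neck scene [ 501.12225332 -285.75835472  185.        ]
0 [-4.13485596e+01  1.81898534e+00  9.55790443e+01 -2.54444375e-14
  8.26019704e+01 -1.31348560e+02]
0 [-1.21266276e+01  8.19169726e+00  1.03849458e+02 -2.54444375e-14
  6.79588447e+01 -1.02126628e+02]
10 [-4.13485596e+01  1.81898534e+00  9.55790443e+01 -2.54444375e-14
  8.26019704e+01 -1.41348560e+02]
10 [-1.21266276e+01  8.19169726e+00  1.03849458e+02 -2.54444375e-14
  6.79588447e+01 -1.12126628e+02]
180 [-4.13485596e+01  1.81898534e+00  9.55790443e+01 -2.54444375e-14
  8.26019704e+01  4.86514404e+01]
180 [-1.21266276e+01  8.19169726e+00  1.03849458e+02 -2.54444375e-14
  6.79588447e+01  7.78733724e+01]
190 [-4.13485596e+01  1.81898534e+00  9.55790443e+01 -2.54444375e-14
  8.26019704e+01  3.86514404e+01]
190 [-1.21266276e+01  8.19169726e+00  1.03849458e+02 -2.54444375e-14
  6.79588447e+01  6.78733724e+01]
```

View pics/crop.png

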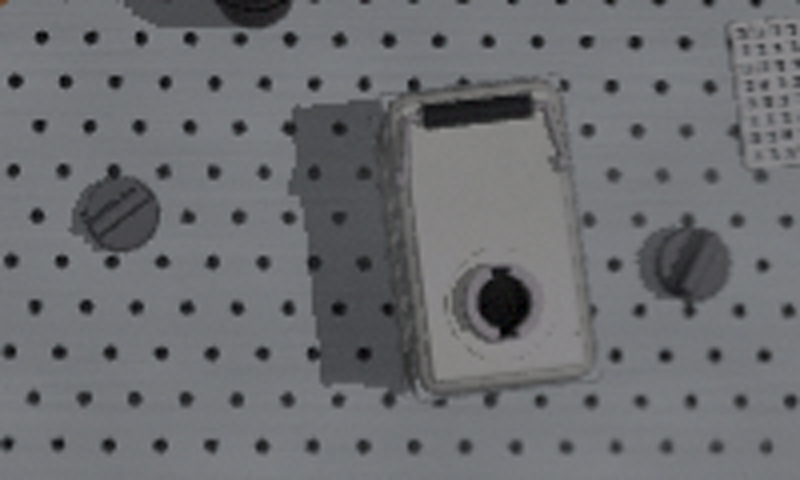

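Crop: left cap at top-view (209,213), bar at about 122° in the world; neck at (306,235), with notches at crop (500,268) and (507,337), so neck x is at about 6°. It is a plain cap with a bar, so I keep the choice.

```bash
python3 - <<'E'
from h import *
ctrl.move_to([501.4,-288.5,295],down(186)); a=shot("wrist","neck1"); print(a["obs"]["eef_pos"],a["obs"]["clock"])
ctrl.move_to([575,-6,155],down(122)); b=shot("wrist","cap1"); print(b["obs"]["eef_pos"],b["obs"]["clock"])
for im,P in ((a,(501.4,-288.5,185)),(b,(575,-6,51))):
    R=im["obs"]["tcp_rot"];H=im["hand_eye"];p=np.linalg.inv(H)@np.r_[R.T@(np.array(P)-im["obs"]["eef_pos"]),1]
    print(cv2.projectPoints(p[:3].reshape(1,3),np.zeros(3),np.zeros(3),im["camera_matrix"],np.array(im["dist"]))[0])
cv2.imwrite("pics/w1.png",np.hstack([i["pixels"][70:340,120:400,::-1] for i in (a,b)]))
E
```

```text
[ 501.03528758 -289.22583959  294.76058185] 1.7583
[575.34994554  -6.7686366  155.38936413] 3.25
[[[251.02836741 186.79237044]]]
[[[251.15503412 191.95765892]]]
```

View pics/w1.png

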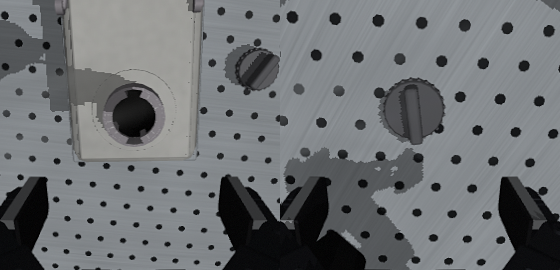

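```bash
python3 - <<'E'
from h import *
a=pickle.load(open("neck1.pkl","rb"));b=pickle.load(open("cap1.pkl","rb"))
f=lambda im,c,r:cv2.resize(im["pixels"][r-40:r+40,c-40:c+40,::-1],None,fx=5,fy=5,interpolation=cv2.INTER_CUBIC)
v=np.hstack([f(a,255,187),f(b,255,181)]).astype(float)
cv2.imwrite("pics/w2.png",np.clip(255*(v/255)**.6,0,255).astype(np.uint8))
E
```

```text
(no output)
```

View pics/w2.png

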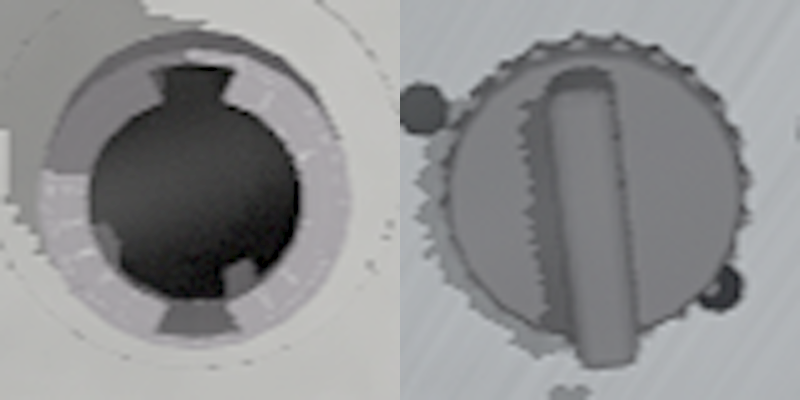

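Zoom: neck opening is circular with notches at (193,68) and (199,333). Cap bar top face runs from about (583,90) to (607,362), flat top rim x 450–742. Measuring now.

```bash
python3 - <<'E'
from h import *
from scipy.optimize import least_squares
a=pickle.load(open("neck1.pkl","rb"));b=pickle.load(open("cap1.pkl","rb"))
g=cv2.cvtColor(a["pixels"],cv2.COLOR_RGB2GRAY)
for th in (45,60,75):
    m=np.zeros_like(g); w=slice(150,222),slice(218,292); m[w]=(g[w]<th)*255
    c=max(cv2.findContours(m,cv2.RETR_EXTERNAL,cv2.CHAIN_APPROX_NONE)[0],key=cv2.contourArea)[:,0].astype(float)
    P=np.array([onz(a,p,185)[:2] for p in c])
    r=least_squares(lambda q:np.hypot(*(P-q[:2]).T)-q[2],[*P.mean(0),19],loss="soft_l1",f_scale=.3).x
    D=P-r[:2];rad=np.hypot(*D.T)
    ys,xs=np.nonzero(m); Q=np.array([onz(a,p,185)[:2] for p in zip(xs,ys)])-r[:2]
    an=np.arctan2(Q[:,1],Q[:,0]);s=(np.hypot(*Q.T)>20.3)
    n1=Q[s&(Q[:,0]>0)];n2=Q[s&(Q[:,0]<0)]
    print(th,"neck",r,"rms",np.median(abs(rad-r[2])),len(n1),len(n2),n1.mean(0),n2.mean(0) if len(n2) else 0)
za=lambda x,y:((x+.5)/5-.5+215,(y+.5)/5-.5+147)
n=[onz(a,za(*p),185) for p in ((193.5,69),(199.5,333))];d=n[0]-n[1];print("notches",n,np.linalg.norm(d),np.degrees(np.arctan2(d[1],d[0])),(n[0]+n[1])/2)
zb=lambda x,y:((x-400+.5)/5-.5+215,(y+.5)/5-.5+141)
e=[onz(b,zb(*p),51) for p in ((583,90),(607,363))];d=e[1]-e[0];print("bar",e,np.linalg.norm(d),np.degrees(np.arctan2(d[1],d[0])),(e[0]+e[1])/2)
l=[onz(b,zb(*p),28) for p in ((447,195),(744,195))];print("disc LR",l,np.linalg.norm(l[0]-l[1]),(l[0]+l[1])/2)
l=[onz(b,zb(*p),28) for p in ((590,57),(600,347))];print("disc TB",l,np.linalg.norm(l[0]-l[1]),(l[0]+l[1])/2)
E
```

```text
45 neck [ 502.23892481 -290.71566221   18.36615684] rms 0.5329354418446091 66 0 [21.92890687  2.64162894] 0
60 neck [ 501.46246586 -290.75398691   18.77440917] rms 0.5642799647357819 214 60 [24.62775355  3.33227303] [-22.38403584  -2.59739237]
75 neck [ 501.40376753 -290.51312229   19.21225788] rms 0.8075616692768381 283 72 [23.8755529   5.25302072] [-22.49848474  -3.08121133]
notches [array([ 525.1439434 , -288.02320944,  185.        ]), array([ 476.79909196, -294.18479025,  185.        ])] 48.73591837154623 7.2632238601803 [ 500.97151768 -291.10399984  185.        ]
bar [array([590.47747691, -30.94711907,  51.        ]), array([560.8859382 ,   8.55023874,  51.        ])] 49.35281589846715 126.84066080310495 [575.68170756 -11.19844017  51.        ]
disc LR [array([599.11923874,   3.54248347,  28.        ]), array([551.98265195, -25.89357077,  28.        ])] 55.572827018003444 [575.55094534 -11.17554365  28.        ]
disc TB [array([590.21520181, -32.71843838,  28.        ]), array([558.64175863,  14.21332812,  28.        ])] 56.56388442631294 [574.42848022  -9.25255513  28.        ]
```

```bash
python3 - <<'E'
from h import *
ctrl.move_to([501.2,-290.8,295],down(7.3)); ctrl.dwell(.2); a=shot("wrist","neck2")
ctrl.move_to([575.4,-10.7,161],down(-53.2)); ctrl.dwell(.2); b=shot("wrist","cap2"); print(b["obs"]["eef_pos"],b["obs"]["clock"])
f=lambda im,c,r:cv2.resize(im["pixels"][r-40:r+40,c-40:c+40,::-1],None,fx=5,fy=5,interpolation=cv2.INTER_CUBIC)
v=np.hstack([f(a,255,187),f(b,255,187)]).astype(float)
cv2.imwrite("pics/w3.png",np.clip(255*(v/255)**.6,0,255).astype(np.uint8))
E
```

```text
[575.66531965 -11.4118031  161.42239638] 9.1083
```

View pics/w3.png

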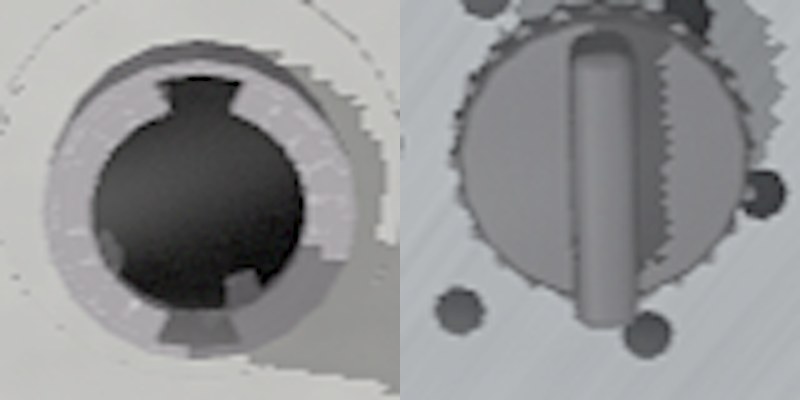

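```bash
python3 - <<'E'
from h import *
a=pickle.load(open("neck2.pkl","rb"));b=pickle.load(open("cap2.pkl","rb"))
za=lambda x,y:((x+.5)/5-.5+215,(y+.5)/5-.5+147)
n=[onz(a,za(*p),185) for p in ((201,77),(200,346))];d=n[1]-n[0];print("notches",np.linalg.norm(d),np.degrees(np.arctan2(d[1],d[0])),(n[0]+n[1])/2)
l=[onz(a,za(*p),185) for p in ((94,205),(304,205))];print("hole LR",np.linalg.norm(l[0]-l[1]),(l[0]+l[1])/2)
a1=pickle.load(open("neck1.pkl","rb"))
l=[onz(a1,za(*p),185) for p in ((89,197),(301,197))];print("hole LR view1",np.linalg.norm(l[0]-l[1]),(l[0]+l[1])/2)
zb=lambda x,y:((x-400+.5)/5-.5+215,(y+.5)/5-.5+147)
e=[onz(b,zb(*p),51) for p in ((603,53),(606,327))];d=e[1]-e[0];print("bar",np.linalg.norm(d),np.degrees(np.arctan2(d[1],d[0])),(e[0]+e[1])/2)
l=[onz(b,zb(*p),28) for p in ((459,160),(748,160))];print("disc LR",np.linalg.norm(l[0]-l[1]),(l[0]+l[1])/2)
l=[onz(b,zb(*p),28) for p in ((604,20),(600,302))];print("disc TB",np.linalg.norm(l[0]-l[1]),(l[0]+l[1])/2)
E
```

```text
notches 49.81683564643118 7.225462311502023 [ 500.89130575 -290.2909848   185.        ]
hole LR 37.034639169871646 [ 499.02424183 -290.79830301  185.        ]
hole LR view1 37.32562176200346 [ 502.36267708 -290.67702777  185.        ]
bar 50.41387773159665 -52.4774836189075 [574.74036854  -9.04002887  51.        ]
disc LR 55.208822671761965 [574.79543008  -9.17908271  28.        ]
disc TB 55.929099547989026 [575.17260507 -10.177878    28.        ]
```

```bash
cat >> h.py <<'E'
def goto(P,R,speed=100,n=2):
    P=np.array(P,float); C=P.copy(); 
    for i in range(n):
        ctrl.movel(C,R,max_speed=speed if i==0 else 30); ctrl.dwell(.1)
        e=P-ctrl.observe()["eef_pos"]; C=C+e
        if np.abs(e).max()<.2: break
    return C,e
def st(t=""):
    o=ctrl.observe(); print(t,round(o["clock"],2),"p",o["eef_pos"].round(2),"yaw",round(np.degrees(np.arctan2(o["tcp_rot"][1,1],o["tcp_rot"][0,1])),2),"F",o["wrist_force"].round(2),"T",o["ft_torque"].round(3),"op",round(o["opening"],3),"tilt",o["tcp_rot"][:2,2].round(4)); return o
E
python3 - <<'E'
from h import *
R=down(-52.8)
ctrl.movel([575,-10,75],R,max_speed=100)
print(goto([575,-10,32],R,60,3)); st("down")
claw.set_gripper(0.0,50); ctrl.dwell(.2); st("grip")
ctrl.movel([575,-10,60],R,max_speed=60); st("up"); shot("wrist","lift")
shot("scene","lifts")
E
```

```text
(array([574.96254995,  -9.99884393,  31.98308209]), array([ 0.02803798, -0.01777041,  0.12322177]))
down 11.83 p [574.97  -9.98  31.88] yaw -52.8 F [ 0.24 -0.04  0.1 ] T [0.005 0.007 0.01 ] op 1.001 tilt [0.0001 0.    ]
grip 12.7 p [574.98  -9.96  31.87] yaw -52.8 F [-0.16  0.31 -0.09] T [-0.004 -0.066  0.011] op 0.134 tilt [0.0001 0.    ]
up 13.32 p [575.   -10.01  60.24] yaw -52.8 F [ 0.72  0.55 -1.31] T [-0.06   0.061  0.063] op 0.127 tilt [ 0.0003 -0.0001]
```

```bash
python3 - <<'E'
from h import *
R=down(7.25); X,Y=500.93,-290.70
ctrl.movel([575,-10,265],down(-52.8),max_speed=200)
ctrl.move_to([X,Y,262],R)
C,e=goto([X,Y,225],R,80,3); o0=st("above"); off=C-np.array([X,Y,225])
f0=np.mean([ctrl.observe()["wrist_force"][2]])
for z in (219,217,215.5,214,212.5,211,209.5,208,207):
    ctrl.movel(np.array([X,Y,z])+off,R,max_speed=20); o=st()
    F=o["wrist_force"]-o0["wrist_force"]
    if F[2]>5 or np.hypot(*F[:2])>6: print("STOP"); break
E
```

```text
above 17.4 p [ 500.89 -290.64  224.8 ] yaw 7.25 F [ 0.82 -0.   -1.38] T [ 0.019 -0.04  -0.061] op 0.128 tilt [-0.  0.]
 17.84 p [ 500.84 -290.6   218.74] yaw 7.25 F [-1.24 -0.11 -1.64] T [ 0.019 -0.003 -0.024] op 0.125 tilt [-0.0003  0.0004]
 18.09 p [ 500.88 -290.65  216.85] yaw 7.25 F [-0.14 -0.06 -0.59] T [0.02  0.04  0.048] op 0.124 tilt [-0.0002  0.0002]
 18.34 p [ 500.88 -290.65  215.38] yaw 7.25 F [-0.58  0.55 -1.76] T [-0.011 -0.001 -0.026] op 0.126 tilt [-0.0002  0.0001]
 18.59 p [ 500.88 -290.64  213.85] yaw 7.25 F [-0.3  -0.24 -0.84] T [ 0.006 -0.068  0.005] op 0.126 tilt [-0.0002  0.0002]
 18.84 p [ 500.87 -290.61  212.33] yaw 7.25 F [ 1.12  0.25 -0.97] T [-0.004 -0.012  0.084] op 0.127 tilt [-0.0002  0.0003]
 19.09 p [ 500.87 -290.62  210.86] yaw 7.25 F [-0.03  0.15 -1.5 ] T [-0.022  0.003 -0.001] op 0.123 tilt [-0.0002  0.0002]
 19.34 p [ 500.88 -290.63  209.36] yaw 7.25 F [ 0.21 -0.54 -2.14] T [ 0.05  -0.049 -0.002] op 0.128 tilt [-0.0002  0.0002]
 19.59 p [ 500.89 -290.62  207.86] yaw 7.25 F [ 0.46 -0.4  -2.47] T [ 0.074 -0.05  -0.014] op 0.127 tilt [-0.0002  0.0002]
 19.84 p [ 500.93 -290.66  206.94] yaw 7.25 F [-0.2  -0.15 -1.67] T [-0.048 -0.007 -0.008] op 0.121 tilt [-0.      0.0001]
```

The ears went in without contact. Now press to 3.5 mm of seal travel.

```bash
cat >> h.py <<'E'
def avg(n=8,dt=.02):
    W=[]
    for i in range(n):
        ctrl.dwell(dt); o=ctrl.observe(); W.append(np.r_[o["wrist_force"],o["ft_torque"],o["eef_pos"]])
    return np.mean(W,0),o
E
python3 - <<'E'
from h import *
R=down(7.25); X,Y=500.93,-290.70
for z in (205.5,204.2,203.2):
    ctrl.movel([X,Y+0,z],R,max_speed=15); m,o=avg(); print(round(o["clock"],2),m.round(3))
    if m[2]>8: break
z=202.8
C,e=goto([X,Y,z],R,15,2); m,o=avg(); print(C,e,round(o["clock"],2),m.round(3)); st()
shot("scene","pressed")
E
```

```text
20.23 [-5.00000e-03  7.81000e-01  5.64000e-01  4.20000e-02  3.10000e-02
 -1.10000e-02  5.01101e+02 -2.90840e+02  2.05940e+02]
20.61 [ 4.13000e-01 -2.11000e-01  1.63400e+00 -6.10000e-02 -1.10000e-01
 -5.00000e-03  5.01116e+02 -2.90864e+02  2.04443e+02]
20.99 [ 1.15800e+00 -4.64000e-01  1.95200e+00 -1.52000e-01 -1.98000e-01
  1.10000e-02  5.01091e+02 -2.90843e+02  2.03376e+02]
[ 500.82109033 -290.57676654  202.68132886] [-0.10890967  0.12323346 -0.11867114] 21.48 [ 1.66800e+00 -4.35000e-01  2.22000e+00 -2.34000e-01 -2.52000e-01
  1.30000e-02  5.01023e+02 -2.90797e+02  2.02902e+02]
 21.48 p [ 501.02 -290.8   202.9 ] yaw 7.25 F [ 1.73 -1.53  2.56] T [-0.306 -0.238  0.065] op 0.128 tilt [ 0.0003 -0.0003]
```

```bash
python3 - <<'E'
from h import *
C=[500.821,-290.60,202.7]
q=np.array(kinematics.ik(C,down(7.25))); print(q, ctrl.observe()["joints"])
q0=q.copy()
for k in range(8):
    q[5]+=4; ctrl.move_joints(q); m,o=avg(4,.02)
    print(round(o["clock"],2),round(q[5]-q0[5],1),round(o["joints"][5]-q0[5],2),m.round(2)[[0,1,2,5]],m[6:].round(2))
    if abs(m[5])>.15 or m[2]>8: print("STOP");break
np.save("q.npy",np.array([q,q0]))
E
```

```text
[-4.13377927e+01  6.19492760e+00  1.01279974e+02 -2.54444375e-14
  7.25250985e+01 -1.38587793e+02] [-4.13399784e+01  6.20599381e+00  1.01244223e+02 -5.51607092e-05
  7.25284773e+01 -1.38588389e+02]
21.84 4.0 3.92 [ 0.7  -0.11  2.96 -0.04] [ 500.7  -290.47  202.66]
22.16 8.0 7.89 [ 0.17 -0.36  2.47 -0.02] [ 500.63 -290.48  202.56]
22.48 12.0 11.88 [ 0.46  0.12  2.3  -0.02] [ 500.7  -290.53  202.6 ]
22.79 16.0 15.88 [-0.11  0.57  2.74 -0.02] [ 500.8  -290.58  202.68]
23.11 20.0 19.88 [ 0.29  0.21  2.54 -0.02] [ 500.83 -290.6   202.71]
23.43 24.0 23.88 [ 0.37 -0.22  2.21 -0.02] [ 500.81 -290.61  202.7 ]
23.74 28.0 27.88 [ 0.69 -0.3   2.23 -0.01] [ 500.78 -290.61  202.68]
24.06 32.0 31.88 [-0.62 -0.23  2.5  -0.04] [ 500.79 -290.6   202.68]
```

```bash
python3 - <<'E'
from h import *
q,q0=np.load("q.npy"); hi=0
for k in range(40):
    q[5]+=1.5; ctrl.move_joints(q); m,o=avg(8,.01); T=m[5]
    print(round(o["clock"],2),round(q[5]-q0[5],1),round(o["joints"][5]-q0[5],2),"T",T.round(3),m[:3].round(2),m[6:].round(2))
    hi=max(hi,abs(T))
    if hi>.17 and abs(T)<.09: print("CLICK");break
    if hi>.5 or m[2]>8 or o["clock"]>45: print("STOP");break
np.save("q.npy",np.array([q,q0]))
E
```

```text
24.38 33.5 33.44 T -0.02 [0.2  0.18 2.39] [ 500.83 -290.57  202.69]
24.69 35.0 34.96 T 0.031 [1.23 1.19 2.27] [ 500.96 -290.4   202.69]
25.01 36.5 36.46 T 0.053 [2.78 2.55 2.49] [ 501.1  -290.22  202.7 ]
25.32 38.0 37.97 T 0.116 [3.5  3.54 2.21] [ 501.26 -290.03  202.7 ]
25.64 39.5 39.47 T 0.129 [3.97 3.6  2.01] [ 501.34 -289.92  202.7 ]
25.96 41.0 40.97 T 0.161 [3.93 4.02 2.08] [ 501.34 -289.9   202.69]
26.27 42.5 42.46 T 0.198 [4.23 3.81 1.98] [ 501.37 -289.88  202.71]
26.59 44.0 43.95 T 0.246 [4.15 4.24 2.32] [ 501.39 -289.86  202.7 ]
26.91 45.5 45.45 T 0.251 [4.33 4.31 2.47] [ 501.39 -289.83  202.7 ]
27.23 47.0 46.95 T 0.235 [4.18 3.92 2.27] [ 501.36 -289.82  202.69]
27.54 48.5 48.47 T 0.062 [3.58 3.87 2.1 ] [ 501.28 -289.87  202.68]
CLICK
```

Torque climbed to 0.25 N m from about 38° and fell to 0.06 at 48.5°: home, then one click. A small confirming nudge, then release.

```bash
python3 - <<'E'
from h import *
q,q0=np.load("q.npy")
q[5]+=1.0; ctrl.move_joints(q); m,o=avg(8,.02); print(m.round(3))
claw.set_gripper(1.0); ctrl.dwell(.2); o=st("open")
p=o["eef_pos"]; R=o["tcp_rot"]
ctrl.movel([p[0],p[1],250],max_speed=60); ctrl.movel([p[0],p[1],295],max_speed=100)
ctrl.move_to([501,-290.7,310],down(7.25)); ctrl.dwell(.2)
a=shot("wrist","end1"); s=shot("scene","end2");  st()
f=lambda im,c,r,k:cv2.resize(im["pixels"][r-k:r+k,c-k:c+k,::-1],(400,400),interpolation=cv2.INTER_CUBIC)
v=np.hstack([f(a,255,187,45),f(s,250,140,45)]).astype(float)
cv2.imwrite("pics/w4.png",np.clip(255*(v/255)**.6,0,255).astype(np.uint8))
E
```

```text
[ 3.70400e+00  4.16600e+00  2.45600e+00  7.19000e-01 -6.72000e-01
  1.07000e-01  5.01290e+02 -2.89885e+02  2.02685e+02]
open 28.83 p [ 500.82 -290.59  202.72] yaw -42.25 F [ 0.68 -0.01  0.28] T [-0.034 -0.001  0.004] op 0.999 tilt [-0.  0.]
 31.51 p [ 500.98 -290.65  309.84] yaw 7.24 F [ 0.38 -0.14  0.34] T [-0.021  0.026  0.007] op 1.004 tilt [-0.0002  0.0002]
```

View pics/w4.png

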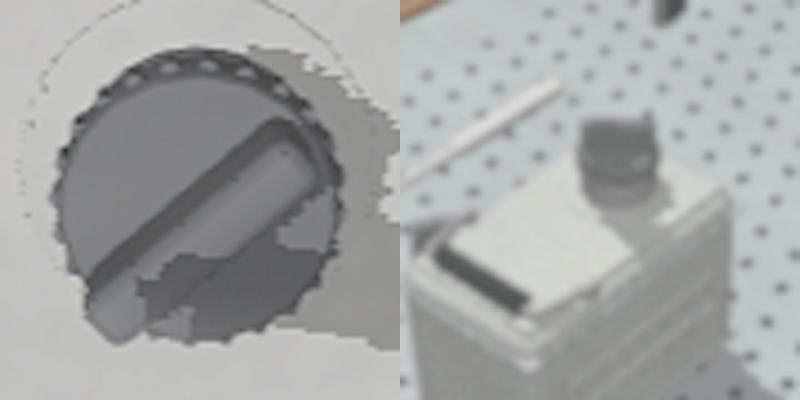

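Image: cap level on the neck, bar ends at zoom (298,150) and (112,335). One numeric check, then hand in.

```bash
python3 - <<'E'
from h import *
a=pickle.load(open("end1.pkl","rb"))
z=lambda x,y:((x+.5)*90/400-.5+210,(y+.5)*90/400-.5+142)
e=[onz(a,z(*p),223) for p in ((298,150),(112,335))];d=e[1]-e[0];print(np.linalg.norm(d),np.degrees(np.arctan2(d[1],d[0])),(e[0]+e[1])/2)
ctrl.job_done()
E
```

```text
48.9906785784307 -36.27171022444708 [ 499.12515907 -290.00345823  223.        ]
the job is handed in; nothing more can be done
```

I put the leftmost grey cap on the filler neck, turned it clockwise through one click, let go and handed the job in at about 31.5 s. One last check did not fully agree (see the bar angle below), and no verdict was reported.

- **Insertion:** The ears went through the notches without contact. I then pressed about 3.5 mm into the seal, at about 3.7 N. That is well under the 20 N limit.
- **Turning:** The torque stayed near zero until about 35°. It climbed to 0.25 N m between about 37° and 47°, then dropped to 0.06 N m at 48.5°, which reads as home followed by one click. I added a 1° nudge, where the torque read 0.11 N m, and then released. The side force on the wrist reached about 6 N and the arm moved aside by about 1 mm during the turn.
- **Final position:** The last images show the cap level on the neck, with the gripper clear and reading no force. The bar's centre measured about 2 mm from the neck's axis.
- **Bar angle disagrees:** From hand-picked image points, the bar lies at about −36°. The gripper let go at −42°. The picking is rough, at a few degrees, but the gap could mean the cap sprang back a little on release. The torque drop supports the click; the image alone does not confirm how far past it the grip ended.
- **Bystanders:** I noticed no contact with anything else on the bench, but I did not measure the bystanders' final positions.

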